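Slide a filter module under the sprung cover of its dock

TASK

With one fingertip hold the sprung cover of the metal module dock open (pressing down its long side paddle raises it), and while it is open push the filter module by its brass stub with the other fingertip, along the channel and fully home against the stop. Then come away so that the cover springs shut behind the module. Never lift or tip the module, and leave the other things on the desk where they are.

Things in the scene. Friction and masses are not known exactly. Their poses are not given: they have to be found in the camera images.
- dock: Fixed sheet-metal dock, dark floor, grey walls, 227 x 66 mm. Origin on the desk on the channel's centre line, right below the front face of the cover. x: along the channel, the way the module is pushed in; y: towards the paddle; z up. Channel floor at z = 6 mm. Open apron x = -150 to 0 mm, its rails at y = +-19 mm (inner faces), tops z = 16 mm. Bay under the cover x = 0 to 65 mm, where the stop is; walls to z = 38 mm.
- cover (a joint): Angle of the aluminium cover with its paddle, rad: 0 shut, 1.02 end of travel. Hinge axis parallel to dock x at y = 30, z = 42 mm. Pressing the paddle, on the other side of the hinge, raises the cover; a spring shuts it: about 2 N on the paddle starts it, 4 to 5 N holds it open. The module passes from about 0.7 rad. At 0.95 rad the raised cover is 87 mm high, all at dock x = 0 to 66 mm.
- cover_edge (a point): Middle of the lower edge of the cover's front skirt, moving with the cover. Shut, it is at dock x = 0, y = -2, z = 23 mm and the 42 mm wide skirt bars the bay mouth; it does not yield to pushing along x. The cover's top plate behind it spans x = 0 to 66, y = 30 to -23 mm.
- paddle_mid (a point): Middle of the paddle, a 3 mm plate from dock x = -135 to -10 mm, beside the apron. Shut, it slopes up and outwards from y = 60, z = 42 to y = 88, z = 62 mm. At 0.95 rad it slopes down and outwards from y = 47, z = 18 to y = 79, z = 6 mm. A fingertip spanning y = 58 to 76 mm, lowered to 15 mm above the desk, holds the cover at about 0.95 rad and can slide along it in x.
- module_mid (a point): Centre of the filter module, a loose aluminium box 55 (x) x 34 (y) x 26 mm high, 0.1 to 0.2 kg, on the channel floor between the rails, its nose 8 to 25 mm in front of the cover. Axes like the dock's. A brass stub 12 mm thick, 33 mm long sticks out of its rear (-x) face, axis 9 mm above the channel floor; the shut skirt clears it. Home, this point is at dock x = 37.5 mm.
- stub_end (a point): Centre of the flat rear end of the brass stub, 60.5 mm behind the module's centre (-x), 15 mm above the desk: the face to push. With the module home it is at dock x = -23 mm, in front of the cover.
- adapter: Bystander: small upright brass coaxial adapter, 22 mm across, 36 mm high; origin under it.
- filterbox: Bystander: larger aluminium box 70 x 50 x 30 mm with a short brass stub at each end; it lies on the desk, not in the dock; origin under it.
- screwdriver: Bystander: screwdriver lying on the desk.
- tape: Bystander: roll of yellow tape lying flat, 72 mm across, 19 mm high; origin under it.
- mug: Bystander: white mug, 80 mm across, 90 mm high; origin under it.
- mouse: Bystander: white computer mouse, 100 x 58 x 31 mm; origin under it.
Not all that is in view belongs to the job. What is shaped like the part that bears module_mid but purple is not meant.

How it is judged:
By the outcome, as a careful person would: the job done as asked, in the order asked, and still so for the second after the job is handed in, with the robot touching nothing.
It also fails if it takes over 38 s, if anything falls off the work surface, if the arm or the gripper's body presses on something with over 40 N, if the wrist force passes 120 N, or if a joint passes its speed limit or range.

ROBOT

A 7-joint arm with a two-finger parallel gripper is mounted at the origin on the work surface. World frame = base frame: x ahead of the robot, y to its left, z up, the work surface at z = 0. Lengths are in m, angles in rad, forces in N, time in s.
With the tool pointing down it reaches from about 0.35 to 0.9 m from the base axis. Payload 8.1 kg.
Tool frame: the origin (TCP) lies at the centre of the arm's flange, where the gripper is bolted on; the fingertips stand 178 mm ahead of it and the grasp point (between the pads) lies 159 mm ahead of it; z points along the fingers, y is the direction in which the jaws open and shut (so a half turn about z gives the same grasp; the last joint's range is limited). The gripper opens to 92 mm and grips with 3 to 60 N. Pads are 19 mm wide; open, the fingers measure 130 mm over their backs; the gripper's body (75 mm by 190 mm) begins 47 mm behind the grasp point.
Start: joints at [1.137, 0.434, 0.025, 1.573, -0.012, 1.134, -0.075], TCP at [0.203, -0.591, 0.405] pointing down, gripper open.
Joint ranges: [-2.62, 2.62], [-0.44, 2.09], [-1.27, 1.32], [0.08, 2.57], [-1.32, 4.46], [0.12, 2], [-2.74, 2.74]. Speed limits (rad/s): [2.22, 2.22, 3.01, 3.01, 3.14, 3.14, 3.14].

INTERFACE

Orientations are given as a rotation vector (axis times angle).
In Python, from cell import arm, get_image, camera_model gives the robot as it stands. The module is installed in compiled form; this text tells all that it offers.
- The arm moves only by the shell command python3 -m pendant 'ROWS' [FORCE]. ROWS is JSON, a list that holds one entry, the list of rows, each a list of 7 numbers: the shift along the tool's x, y, z in mm, then the turn, a rotation vector about the tool's x, y, z in rad, then the closure, from -1 (fully open) to 1 (shut). In form: [[[x, y, z, rx, ry, rz, hand], ...]]. A call has 1 to 20 rows; each row is the pose to reach, as a shift and turn from the pose commanded when the call began, along the tool's axes at that moment; what a row does not reach only later rows make up. A row lasts 1/8 s, in which the tool goes at most 62.5 mm and 10.7 degrees, less where a joint would pass 70% of its speed; a pose out of reach is approached as far as the arm can. A call with a gripper value outside its range is refused whole. The fingers move at their own pace and stop on an object; FORCE is the grip in N (left out, the last holds). Time passes only in rows, so rows that repeat a pose let the fingers close. It gives the time, the measured TCP pose, the force and the opening at its end, in the units of the state.
- arm.observe(): the state, without advancing time (a new reading comes with each control period).
- get_image(name): name is "side" or "top"; returns the picture (400x640x3 uint8, red, green, blue); there is no depth.
- camera_model(name): a dict with "fx", "fy", "cx", "cy" (pixels), "k1" (the pictures are not rectified: a ray, as slopes to the right and down, at radius r is drawn at 1 + k1 r^2 times it, then the intrinsics apply), "position" and "orientation" of the camera in the world. Camera axes: x right, y down, z forward; pixel columns grow to the right and rows downward; lengths in m; the calibration is good to about 2 mm. A picture is of the moment at which its call begins. camera_model takes no time and is no camera call.
- arm.sign_off(): hands the job in, once; it reports no verdict.
The state is a dict: "clock": time; "joints": joint angles; "dq": joint speeds; "joint_efforts": joint torques, N m; "position": TCP position; "ee_rot": TCP orientation; "force": force on the tool from outside, world axes, zero at the start; "ft_torque": the same for the moment, N m; "width": opening from 0.0 (shut) to 1.0 (fully open).
Only numpy, scipy, OpenCV 4.12 (cv2) and the standard library are available. Lean on these libraries where they do the work, as an engineer would, in place of code of your own. Each camera call takes 0.05 s, during which the arm holds its last target.

## Working session

There is one attempt and no reset: what is moved stays moved. The work goes in short steps, Python scripts to look and compute and a shell command to move; the robot and the scene stay as the last step left them, time stands still between calls to the robot, and variables do not carry over. Pictures are saved under pics/ and viewed, and the job is handed in when it is done.

```bash
mkdir -p pics; ls
python3 - <<'E'
from cell import arm,get_image,camera_model
import cv2
for n in("side","top"):
    im=get_image(n); cv2.imwrite(f"pics/{n}0.png",im[:,:,::-1]); print(n,camera_model(n))
print(arm.observe())
E
```

```text
pics
side {'fx': 417.99309288668655, 'fy': 417.99309288668655, 'cx': 317.6646467614648, 'cy': 206.924785698881, 'k1': 0.02457842028861679, 'position': array([ 0.26923559, -0.52103822,  0.77638574]), 'orientation': array([-2.34209799,  0.6144309 , -0.23905192])}
top {'fx': 485.3811116850221, 'fy': 485.3811116850221, 'cx': 328.9177581079063, 'cy': 202.66875005937231, 'k1': -0.10457411351345025, 'position': array([0.46123482, 0.0258347 , 1.17821916]), 'orientation': array([-2.15680253,  2.17248742, -0.11569233])}
{'clock': 0.1, 'joints': array([ 1.13738904,  0.43516613,  0.02501274,  1.57402222, -0.0115483 ,
        1.13396046, -0.07509194]), 'dq': array([ 0.00083222, -0.00285686,  0.00172457, -0.00204964, -0.00022698,
        0.00095085,  0.00234242]), 'joint_efforts': array([ 3.36695135e-03, -6.69126534e+01,  9.88273658e-01, -3.15145934e+01,
       -6.04859646e-02,  3.73471272e-02,  8.35010337e-05]), 'position': array([ 0.20288245, -0.59093961,  0.40400953]), 'ee_rot': array([-3.09740457e+00, -5.16926218e-01,  6.59453389e-04]), 'force': array([ 0.46015185, -0.366099  ,  0.18000151]), 'ft_torque': array([ 0.02541898, -0.01247365, -0.0086722 ]), 'width': 0.9999506365807233}
```

View pics/side0.png

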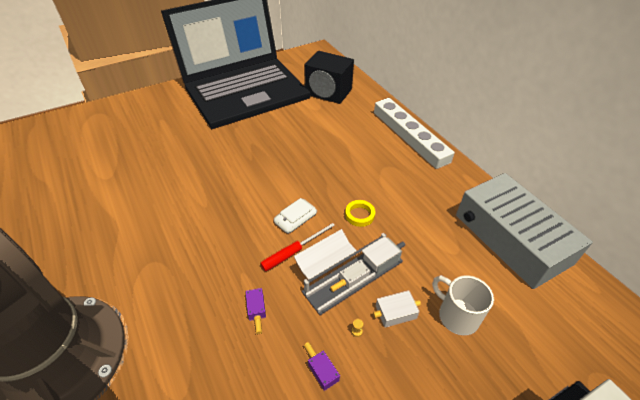

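View pics/top0.png

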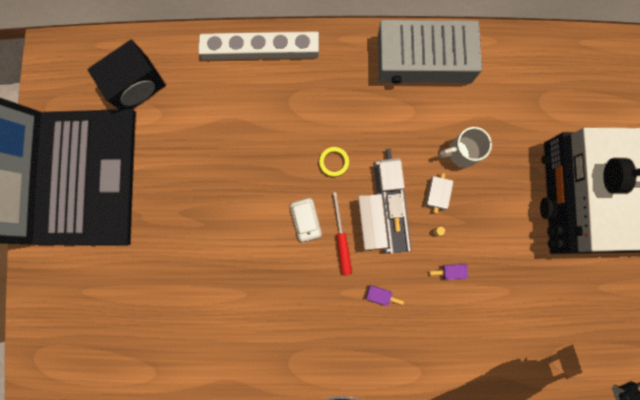

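The pictures show the dock around (355,268) in side and (393,205) in top. The paddle is the broad light plate on its left, the stub points towards the robot, and the purple modules are decoys. I'll zoom in next.

```bash
cat > h.py <<'E'
import numpy as np, cv2
from scipy.spatial.transform import Rotation as R
from cell import camera_model
def ray(n,u,v):
    m=camera_model(n); x=(u-m['cx'])/m['fx']; y=(v-m['cy'])/m['fy']
    a,b=x,y
    for _ in range(20):
        s=1+m['k1']*(a*a+b*b); a,b=x/s,y/s
    d=R.from_rotvec(m['orientation']).apply([a,b,1.]); return np.array(m['position']),d
def plane(n,u,v,z):
    p,d=ray(n,u,v); return p+d*(z-p[2])/d[2]
def proj(n,P):
    m=camera_model(n); q=R.from_rotvec(m['orientation']).inv().apply(np.atleast_2d(P)-m['position'])
    a=q[:,:2]/q[:,2:]; s=1+m['k1']*(a**2).sum(1,keepdims=True)
    return a*s*[m['fx'],m['fy']]+[m['cx'],m['cy']]
def tri(us,ut):
    A=[];b=[]
    for n,(u,v) in(("side",us),("top",ut)):
        p,d=ray(n,u,v); d/=np.linalg.norm(d); M=np.eye(3)-np.outer(d,d); A.append(M);b.append(M@p)
    return np.linalg.lstsq(np.vstack(A),np.hstack(b),rcond=None)[0]
E
python3 - <<'E'
import cv2
a=cv2.imread('pics/side0.png')[220:320,285:425]; cv2.imwrite('pics/s0z.png',cv2.resize(a,None,fx=5.5,fy=5.5,interpolation=cv2.INTER_CUBIC))
a=cv2.imread('pics/top0.png')[140:262,340:470]; cv2.imwrite('pics/t0z.png',cv2.resize(a,None,fx=4.9,fy=4.9,interpolation=cv2.INTER_CUBIC))
E
```

```text
(no output)
```

View pics/s0z.png

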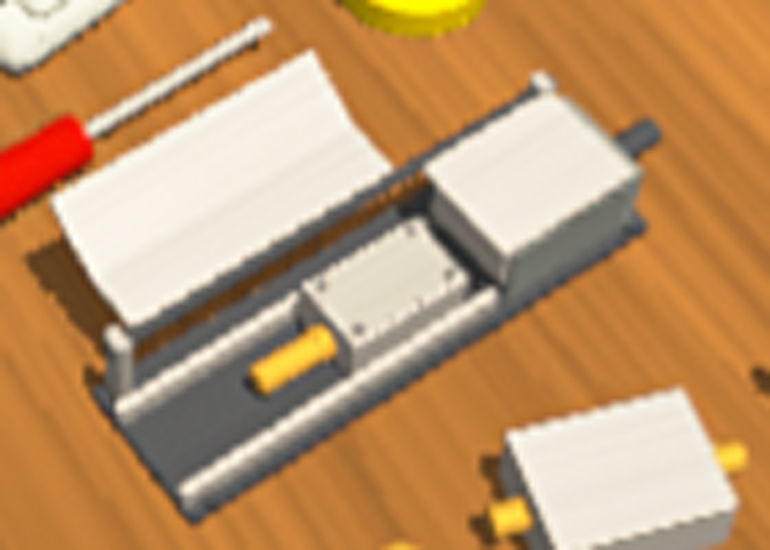

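View pics/t0z.png

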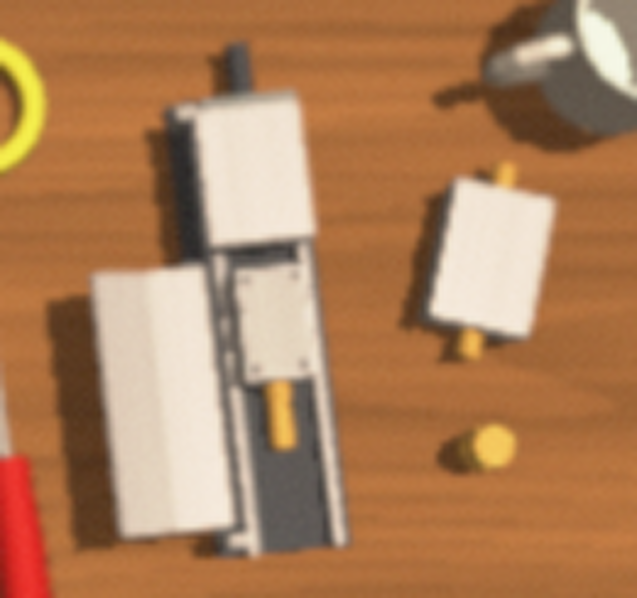

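Run:
```python
from h import *
S=lambda x,y:((x+.5)/5.5-.5+285,(y+.5)/5.5-.5+220)
T=lambda x,y:((x+.5)/4.9-.5+340,(y+.5)/4.9-.5+140)
pts={'cFL':((427,172),(210,248)),'cFR':((510,255),(314,238)),'cBR':((640,178),(297,92)),'cBL':((548,92),(193,103)),
'pad outer far':((312,52),(92,274)),'pad outer near':((53,200),(122,537)),'pad in near':((130,325),(238,528)),'pad in far':((393,165),(212,266)),
'stub end top':((258,378),(284,447)),'railL near':((122,408),(251,553)),'railR near':((185,492),(339,543)),
'modRearL':((303,290),(245,384)),'modRearR':((350,340),(311,376)),'modFR':((470,285),(298,265)),'modFL':((415,222),(234,269))}
zs={'c':.044,'p':.05,'s':.018,'r':.016,'m':.032}
for k,(s,t) in pts.items():
    P=tri(S(*s),T(*t)); z=zs[k[0]]
    print(k,(P*1000).round(),(plane('side',*S(*s),z)*1000).round(),(plane('top',*T(*t),z)*1000).round())
```

```text
cFL [ 616. -101.   39.] [ 617. -104.   44.] [614. -99.  44.]
cFR [ 621. -151.   43.] [ 623. -152.   44.] [ 618. -149.   44.]
cBR [ 691. -144.   37.] [ 687. -147.   44.] [ 690. -143.   44.]
cBL [685. -92.  39.] [681. -95.  44.] [685. -92.  44.]
pad outer far [600. -41.  60.] [606. -35.  50.] [601. -42.  50.]
pad outer near [477. -54.  60.] [481. -48.  50.] [475. -54.  50.]
pad in near [ 480. -110.   47.] [ 480. -112.   50.] [ 479. -109.   50.]
pad in far [604. -99.  51.] [604. -98.  50.] [604. -99.  50.]
stub end top [ 520. -137.   16.] [ 520. -138.   18.] [ 519. -136.   18.]
railL near [ 469. -121.   12.] [ 470. -123.   16.] [ 467. -119.   16.]
railR near [ 473. -163.   14.] [ 473. -165.   16.] [ 472. -163.   16.]
modRearL [ 551. -117.   27.] [ 550. -121.   32.] [ 549. -116.   32.]
modRearR [ 553. -148.   33.] [ 554. -148.   32.] [ 552. -148.   32.]
modFR [ 609. -145.   24.] [ 607. -150.   32.] [ 607. -143.   32.]
modFL [ 606. -113.   28.] [ 605. -115.   32.] [ 605. -112.   32.]
```

```bash
cat >> h.py <<'E'
def kabsch(D,W):
    D=np.array(D,float);W=np.array(W,float);d=D-D.mean(0);w=W-W.mean(0)
    a=np.arctan2((d[:,0]*w[:,1]-d[:,1]*w[:,0]).sum(),(d*w).sum())
    M=np.array([[np.cos(a),-np.sin(a)],[np.sin(a),np.cos(a)]]);t=W.mean(0)-M@D.mean(0)
    return a,t,(D@M.T+t-W)
E
python3 - <<'E'
from h import *
S=lambda x,y:((x+.5)/5.5-.5+285,(y+.5)/5.5-.5+220)
T=lambda x,y:((x+.5)/4.9-.5+340,(y+.5)/4.9-.5+140)
F=[((0,30),.044,(427,172),(210,248)),((0,-23),.044,(510,255),(314,238)),((66,-23),.044,(640,178),(297,92)),((66,30),.044,(548,92),(193,103)),
((-10,88),.063,(312,52),(92,274)),((-135,88),.063,(53,200),(122,537)),((-150,22),.016,(118,404),(247,553)),((-150,-22),.016,(185,492),(346,543))]
D=[f[0] for f in F]
Ws=[plane('side',*S(*f[2]),f[1])[:2]*1000 for f in F];Wt=[plane('top',*T(*f[3]),f[1])[:2]*1000 for f in F]
for n,W in(('s',Ws),('t',Wt),('avg',(np.array(Ws)+Wt)/2)):
    a,t,r=kabsch(D,W);print(n,round(a,4),t.round(1));print(r.round(1).tolist())
M=np.array([[np.cos(a),-np.sin(a)],[np.sin(a),np.cos(a)]])
s=(plane('side',*S(255,382),.015)+plane('top',*T(285,448),.015))[:2]*500
print('stub',s,M.T@(s-t))
E
```

```text
s 0.0914 [ 619.6 -130.7]
[[0.3, 3.5], [-0.9, -1.4], [-0.1, -0.2], [1.5, 0.2], [1.4, -0.6], [-0.0, 1.3], [-1.2, -1.5], [-1.1, -1.3]]
t 0.0977 [ 618.7 -127.5]
[[2.1, 1.4], [2.8, -0.9], [-3.2, -0.9], [-3.2, 1.0], [1.1, -0.0], [0.6, 0.2], [-0.1, -2.7], [-0.2, 2.0]]
avg 0.0945 [ 619.1 -129.1]
[[1.2, 2.4], [1.0, -1.2], [-1.6, -0.5], [-0.8, 0.6], [1.3, -0.3], [0.3, 0.7], [-0.6, -2.1], [-0.7, 0.3]]
stub [ 518.84811991 -137.42568474] [-100.59782225    1.19934983]
```

```bash
cat > plan.py <<'E'
from h import *
from cell import arm
import sys
YAW=.0945; O=np.array([619.1,-129.1,0]); TH=.22; YM=35.75
D=R.from_rotvec([0,0,YAW])
def tgt(front,low,ym=YM,th=TH):
    # front: dock x of front-bottom edge; low: lowest tip edge height (mm)
    Rt=D*R.from_matrix(np.array([[1,0,0],[0,-1,0],[0,0,-1.]]))*R.from_rotvec([0,th,0])
    zt=D.inv().apply(Rt.as_matrix()[:,2])
    C=np.array([front-9.5*np.cos(th),ym,low+9.5*np.sin(th)])
    return O+D.apply(C-178*zt),Rt
def now():
    s=arm.observe(); return np.array(s['position'])*1000,R.from_rotvec(s['ee_rot']),s
def rows(*a,**k):
    p,r,s=now(); P,Rt=tgt(*a,**k)
    print('target',P.round(1),'row',r.inv().apply(P-p).round(1),(r.inv()*Rt).as_rotvec().round(4))
def state():
    p,r,s=now(); zt=r.as_matrix()[:,2]; xt=r.as_matrix()[:,0]
    C=p+178*zt
    f=D.inv().apply(C+9.5*xt-O); b=D.inv().apply(C-9.5*xt-O)
    print('t',round(s['clock'],2),'front edge dock',f.round(1),'rear edge',b.round(1),'F(dock)',D.inv().apply(s['force']).round(2),'w mm',round(s['width']*92,1))
E
python3 - <<'E'
from plan import *
rows(-115,120); state()
for n,uv in(('mug',(470,148)),):print(plane('top',*uv,.09))
E
```

```text
target [ 453.3 -108.9  295.8] row [ 393.4 -374.4  108.7] [-0.0274  0.2193  0.2351]
t 0.1 front edge dock [-448.8 -418.   226. ] rear edge [-467.3 -422.5  226. ] F(dock) [ 0.42 -0.41  0.18] w mm 92.0
[ 0.70435168 -0.29880204  0.09      ]
```

```bash
python3 -m pendant '[[[40,-38,5,0,0.02,0.03,-0.14],[80,-76,10,0,0.04,0.06,-0.14],[120,-114,20,-0.01,0.07,0.08,-0.14],[160,-152,30,-0.01,0.1,0.1,-0.14],[200,-190,40,-0.02,0.12,0.13,-0.14],[240,-228,50,-0.02,0.15,0.16,-0.14],[280,-266,65,-0.02,0.18,0.19,-0.14],[320,-304,80,-0.03,0.2,0.21,-0.14],[355,-338,95,-0.03,0.219,0.23,-0.14],[380,-362,105,-0.0274,0.2193,0.2351,-0.14],[393,-374,108.5,-0.0274,0.2193,0.2351,-0.14],[393.4,-374.4,108.7,-0.0274,0.2193,0.2351,-0.14],[393.4,-374.4,108.7,-0.0274,0.2193,0.2351,-0.14],[393.4,-374.4,108.7,-0.0274,0.2193,0.2351,-0.14]]]'
python3 - <<'E'
from plan import *
from cell import get_image
state(); rows(-115,120)
for n in("side","top"):
    im=get_image(n)[:,:,::-1]
    cv2.imwrite(f"pics/{n}1.png",im)
    c=im[150:330,230:450] if n=='side' else im[120:280,320:500]
    cv2.imwrite(f"pics/{n}1z.png",cv2.resize(c,None,fx=3.3,fy=3.3,interpolation=cv2.INTER_CUBIC))
E
```

```text
clock: 1.85
position: [0.4531, -0.1104, 0.2962]
ee_rot: [-3.111, -0.144, -0.344]
force: [-0.6, -0.5, -0.2]
width: 0.564
t 1.85 front edge dock [-115.3   33.9  124.6] rear edge [-133.9   33.9  120.4] F(dock) [-0.63 -0.43 -0.18] w mm 51.9
target [ 453.3 -108.9  295.8] row [ 0.3 -1.4  0.5] [ 0.0021 -0.0005 -0.0015]
```

View pics/side1z.png

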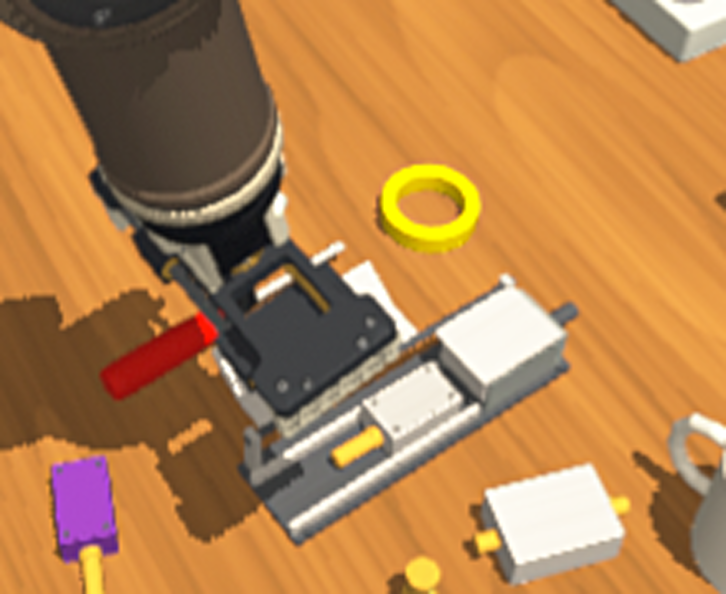

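View pics/top1z.png

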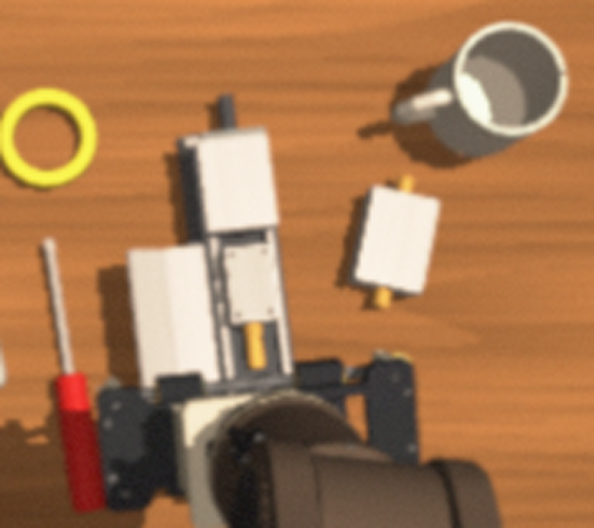

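Run:
```python
from plan import *
for l in(120,70,40,20,13):rows(-112,l)
```

```text
target [ 456.3 -108.6  295.8] row [ 3.1 -1.2  1.1] [ 0.002  -0.0007 -0.0013]
target [ 456.3 -108.6  245.8] row [-7.9 -1.3 49.9] [ 0.002  -0.0007 -0.0013]
target [ 456.3 -108.6  215.8] row [-14.4  -1.4  79.2] [ 0.002  -0.0007 -0.0013]
target [ 456.3 -108.6  195.8] row [-18.8  -1.4  98.7] [ 0.002  -0.0007 -0.0013]
target [ 456.3 -108.6  188.8] row [-20.3  -1.4 105.5] [ 0.002  -0.0007 -0.0013]
```

```bash
python3 -m pendant '[[[3,-1.3,1,0,0,0,-0.14],[-2,-1.3,25,0,0,0,-0.14],[-8,-1.3,50,0,0,0,-0.14],[-10,-1.3,60,0,0,0,-0.14],[-12.5,-1.3,70,0,0,0,-0.14],[-14.4,-1.4,79,0,0,0,-0.14],[-14.4,-1.4,79,0,0,0,-0.14],[-14.4,-1.4,79,0,0,0,-0.14]]]'
python3 - <<'E'
from plan import *
from cell import get_image
state(); rows(-112,13)
for n in("side","top"):
    im=get_image(n)[:,:,::-1]
    c=im[190:330,250:430] if n=='side' else im[120:280,320:500]
    cv2.imwrite(f"pics/{n}2z.png",cv2.resize(c,None,fx=4 if n=='side' else 3.3,fy=4 if n=='side' else 3.3,interpolation=cv2.INTER_CUBIC))
E
```

```text
clock: 2.95
position: [0.4567, -0.1077, 0.2161]
ee_rot: [-3.11, -0.147, -0.345]
force: [-1.1, 0.3, 2.0]
width: 0.57
t 2.95 front edge dock [-111.3   36.3   44.5] rear edge [-129.9   36.3   40.4] F(dock) [-1.06  0.4   1.97] w mm 52.4
target [ 456.3 -108.6  188.8] row [-6.5  0.8 26.6] [ 0.0015 -0.001   0.0003]
```

View pics/side2z.png

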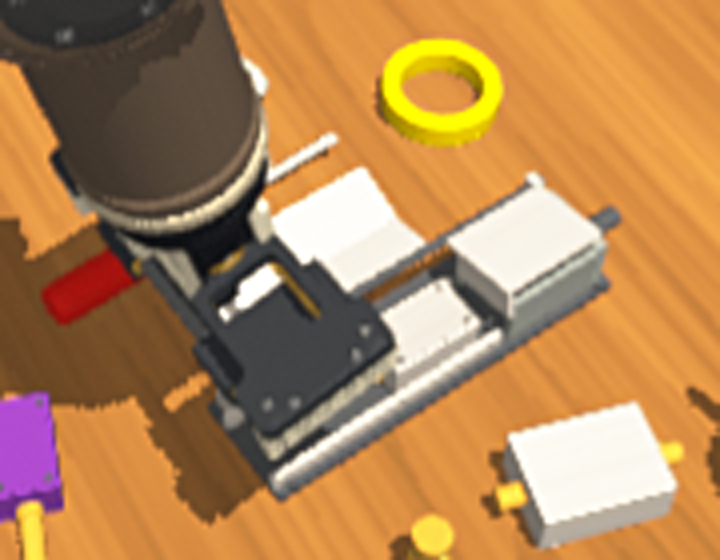

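View pics/top2z.png

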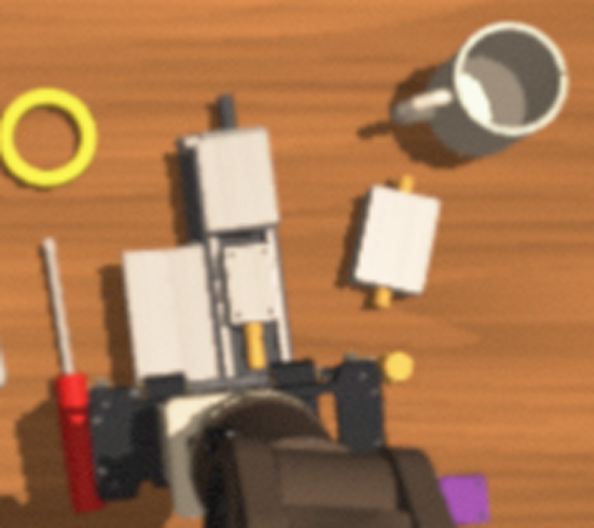

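```bash
python3 -m pendant '[[[-1.5,0.8,6,0,0,0,-0.14],[-3,0.8,12,0,0,0,-0.14],[-4,0.8,17,0,0,0,-0.14],[-5,0.8,21,0,0,0,-0.14],[-5,0.8,21,0,0,0,-0.14],[-5,0.8,21,0,0,0,-0.14]]]'
python3 - <<'E'
from plan import *
from cell import get_image
state(); rows(-112,13)
for n in("side","top"):
    im=get_image(n)[:,:,::-1]
    c=im[190:330,250:430] if n=='side' else im[120:280,320:500]
    cv2.imwrite(f"pics/{n}3z.png",cv2.resize(c,None,fx=4 if n=='side' else 3.3,fy=4 if n=='side' else 3.3,interpolation=cv2.INTER_CUBIC))
E
```

```text
clock: 3.8
position: [0.4563, -0.1082, 0.1942]
ee_rot: [-3.11, -0.148, -0.344]
force: [0.6, 0.8, 3.0]
width: 0.567
t 3.8 front edge dock [-111.9   36.    22.5] rear edge [-130.4   36.    18.4] F(dock) [0.65 0.7  3.  ] w mm 52.1
target [ 456.3 -108.6  188.8] row [-1.2  0.4  5.2] [ 0.0009 -0.0003  0.0008]
```

View pics/side3z.png

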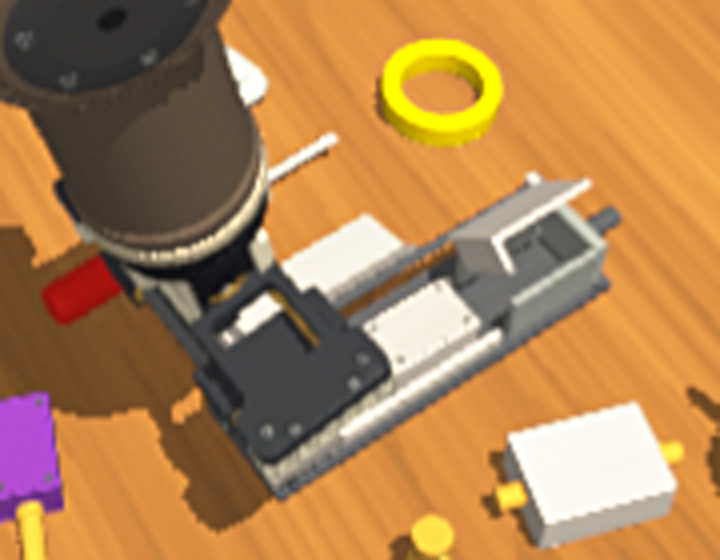

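View pics/top3z.png

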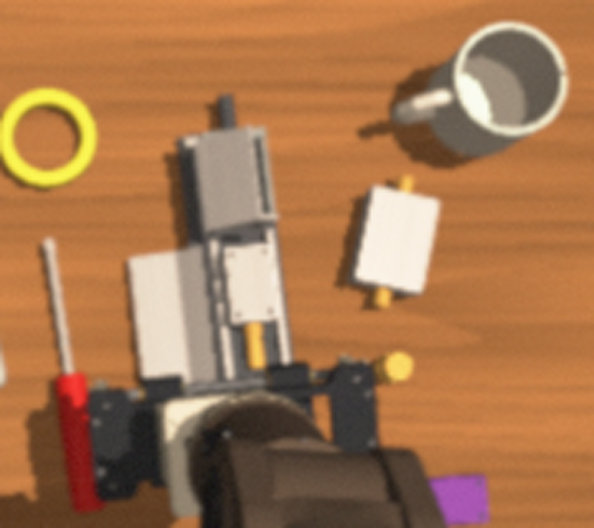

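```bash
python3 -m pendant '[[[-0.5,0.3,2.5,0,0,0,-0.14],[-1.2,0.4,5.2,0,0,0,-0.14],[-1.2,0.4,5.2,0,0,0,-0.14],[-1.2,0.4,5.2,0,0,0,-0.14]]]'
python3 - <<'E'
from plan import *
from cell import get_image
state(); rows(-102,13);rows(-60,13); rows(-23,13)
for n in("side","top"):
    im=get_image(n)[:,:,::-1]
    c=im[190:330,250:430] if n=='side' else im[120:280,320:500]
    cv2.imwrite(f"pics/{n}4z.png",cv2.resize(c,None,fx=4 if n=='side' else 3.3,fy=4 if n=='side' else 3.3,interpolation=cv2.INTER_CUBIC))
E
```

```text
clock: 4.4
position: [0.4564, -0.1089, 0.1888]
ee_rot: [-3.11, -0.147, -0.344]
force: [1.0, -1.1, 3.8]
width: 0.569
t 4.4 front edge dock [-111.9   35.2   17.2] rear edge [-130.4   35.2   13.1] F(dock) [ 0.91 -1.23  3.81] w mm 52.3
target [ 466.3 -107.7  188.8] row [ 9.7 -0.3  2.2] [ 0.0013 -0.0005  0.0003]
target [ 508.1 -103.7  188.8] row [50.7 -0.3 11.4] [ 0.0013 -0.0005  0.0003]
target [ 544.9 -100.2  188.8] row [86.8 -0.3 19.5] [ 0.0013 -0.0005  0.0003]
```

View pics/side4z.png

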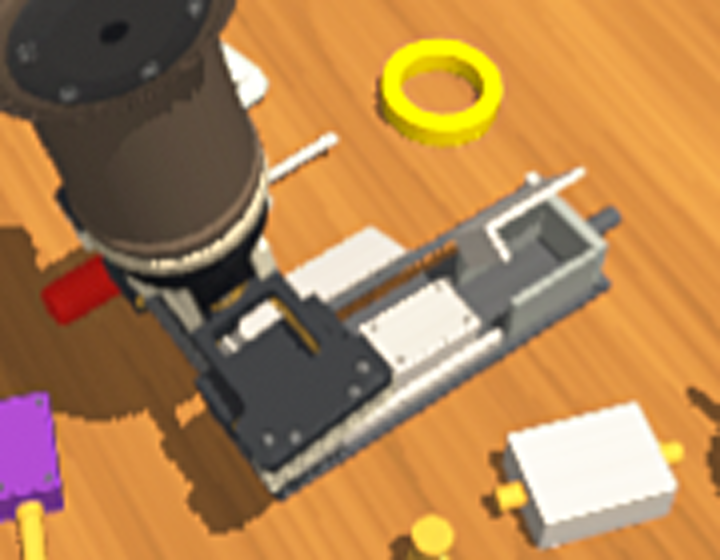

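The cover is raised, its plate seen nearly edge-on at zoom (540,200), and holding takes about 4 N. Next I push along the channel slowly.

```bash
python3 -m pendant '[[[3,0,0.7,0,0,0,-0.14],[6,0,1.3,0,0,0,-0.14],[9,0,2,0,0,0,-0.14],[12,0,2.7,0,0,0,-0.14],[15,0,3.4,0,0,0,-0.14],[19,0,4.3,0,0,0,-0.14],[23,0,5.2,0,0,0,-0.14],[27,0,6.1,0,0,0,-0.14],[31,0,7,0,0,0,-0.14],[35,0,7.9,0,0,0,-0.14],[39,0,8.8,0,0,0,-0.14],[43,0,9.7,0,0,0,-0.14],[43,0,9.7,0,0,0,-0.14]]]'
python3 - <<'E'
from plan import *
from cell import get_image
state(); rows(-60,13); rows(-23,13)
for n in("side","top"):
    im=get_image(n)[:,:,::-1]
    cv2.imwrite(f"pics/{n}5.png",im)
    c=im[190:330,250:430] if n=='side' else im[120:280,320:500]
    cv2.imwrite(f"pics/{n}5z.png",cv2.resize(c,None,fx=4 if n=='side' else 3.3,fy=4 if n=='side' else 3.3,interpolation=cv2.INTER_CUBIC))
E
```

```text
clock: 6.12
position: [0.5009, -0.1047, 0.1889]
ee_rot: [-3.11, -0.148, -0.346]
force: [-0.1, 1.4, 2.7]
width: 0.57
t 6.12 front edge dock [-67.   35.2  17.4] rear edge [-85.5  35.2  13.2] F(dock) [0.07 1.39 2.65] w mm 52.5
target [ 508.1 -103.7  188.8] row [ 7.  -0.3  1.8] [ 0.0014 -0.0016  0.0005]
target [ 544.9 -100.2  188.8] row [43.1 -0.3  9.9] [ 0.0014 -0.0016  0.0005]
```

View pics/side5z.png

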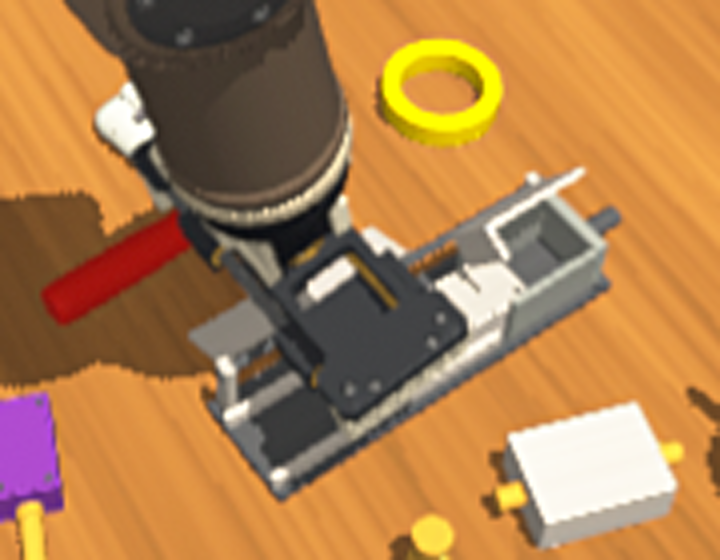

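View pics/top5z.png

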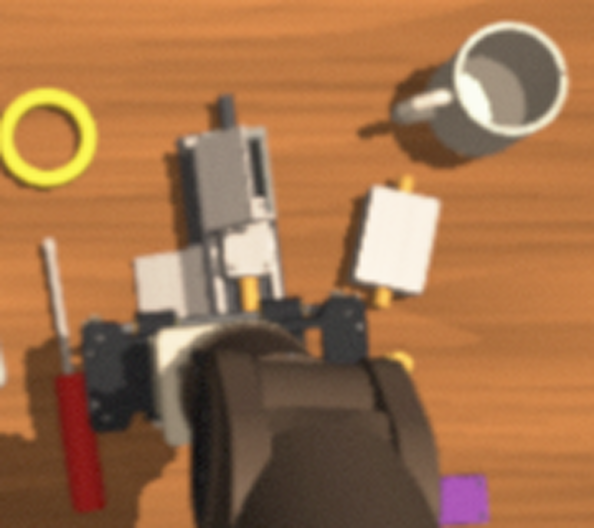

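The module's nose has passed under the raised cover with the stub in line, and the other objects haven't moved. I'll continue to just short of home.

```bash
python3 -m pendant '[[[4,0,0.9,0,0,0,-0.14],[8,0,1.8,0,0,0,-0.14],[12,0,2.7,0,0,0,-0.14],[16,0,3.6,0,0,0,-0.14],[20,0,4.5,0,0,0,-0.14],[24,0,5.4,0,0,0,-0.14],[28,0,6.3,0,0,0,-0.14],[32,0,7.2,0,0,0,-0.14],[36,0,8.1,0,0,0,-0.14],[38,0,8.5,0,0,0,-0.14],[38,0,8.5,0,0,0,-0.14]]]'
python3 - <<'E'
from plan import *
from cell import get_image
state(); rows(-23,13)
for n in("side","top"):
    im=get_image(n)[:,:,::-1]
    cv2.imwrite(f"pics/{n}6.png",im)
    c=im[190:330,250:430] if n=='side' else im[120:280,320:500]
    cv2.imwrite(f"pics/{n}6z.png",cv2.resize(c,None,fx=4 if n=='side' else 3.3,fy=4 if n=='side' else 3.3,interpolation=cv2.INTER_CUBIC))
E
```

```text
clock: 7.6
position: [0.5393, -0.1011, 0.1889]
ee_rot: [-3.11, -0.147, -0.345]
force: [-1.3, 1.1, 2.5]
width: 0.571
t 7.6 front edge dock [-28.5  35.2  17.3] rear edge [-47.   35.2  13.1] F(dock) [-1.21  1.2   2.48] w mm 52.5
target [ 544.9 -100.2  188.8] row [ 5.5 -0.3  1.3] [ 0.0014 -0.0011  0.0004]
```

View pics/side6z.png

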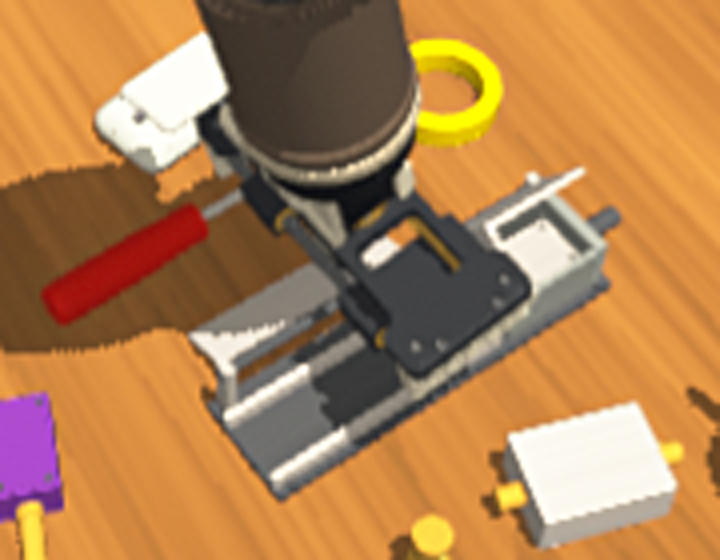

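View pics/top6z.png

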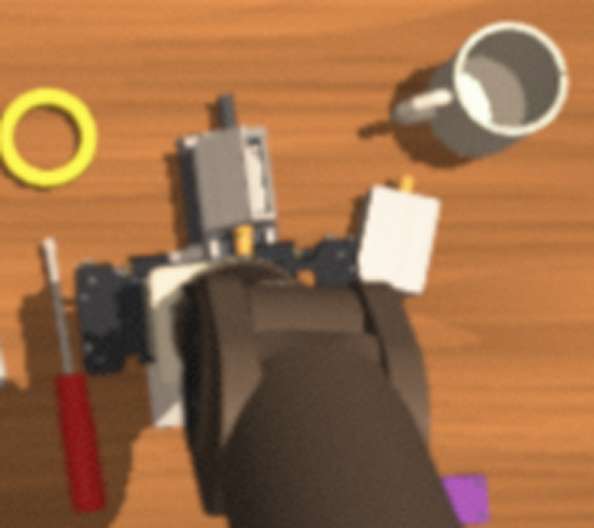

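```bash
python3 -m pendant '[[[1.5,0,0.3,0,0,0,-0.14],[3,0,0.7,0,0,0,-0.14],[4,0,0.9,0,0,0,-0.14],[4,0,0.9,0,0,0,-0.14]]]'; python3 -c "
from plan import *
state()"
python3 -m pendant '[[[0.5,0,0.1,0,0,0,-0.14],[1,0,0.2,0,0,0,-0.14],[1,0,0.2,0,0,0,-0.14]]]'; python3 -c "
from plan import *
state()"
```

```text
clock: 8.2
position: [0.5432, -0.1007, 0.1888]
ee_rot: [-3.11, -0.147, -0.345]
force: [-3.2, 0.4, 2.1]
width: 0.568
t 8.2 front edge dock [-24.7  35.2  17.2] rear edge [-43.2  35.2  13.1] F(dock) [-3.19  0.7   2.15] w mm 52.3
clock: 8.57
position: [0.5441, -0.1006, 0.1888]
ee_rot: [-3.11, -0.147, -0.344]
force: [-3.5, 0.9, 3.7]
width: 0.573
t 8.57 front edge dock [-23.8  35.2  17.2] rear edge [-42.4  35.2  13. ] F(dock) [-3.4   1.25  3.71] w mm 52.7
```

```bash
for i in 1; do python3 -m pendant '[[[0.5,0,0.1,0,0,0,-0.14],[1,0,0.2,0,0,0,-0.14],[1,0,0.2,0,0,0,-0.14]]]'; python3 -c "
from plan import *
state()"; done
python3 -m pendant '[[[0.5,0,0.1,0,0,0,-0.14],[1,0,0.2,0,0,0,-0.14],[1,0,0.2,0,0,0,-0.14]]]'
python3 - <<'E'
from plan import *
from cell import get_image
state()
im=get_image('side')[:,:,::-1]
cv2.imwrite("pics/side7z.png",cv2.resize(im[220:290,330:420],None,fx=8,fy=8,interpolation=cv2.INTER_CUBIC))
im=get_image('top')[:,:,::-1]
cv2.imwrite("pics/top7z.png",cv2.resize(im[145:215,360:440],None,fx=8,fy=8,interpolation=cv2.INTER_CUBIC))
E
```

```text
clock: 8.95
position: [0.5446, -0.1006, 0.1887]
ee_rot: [-3.11, -0.147, -0.342]
force: [-6.2, 0.2, 4.8]
width: 0.57
t 8.95 front edge dock [-23.5  35.1  17. ] rear edge [-42.   35.1  12.9] F(dock) [-6.11  0.76  4.79] w mm 52.4
clock: 9.32
position: [0.5451, -0.1006, 0.1885]
ee_rot: [-3.111, -0.147, -0.34]
force: [-8.0, 0.3, 6.5]
width: 0.568
t 9.32 front edge dock [-23.2  35.1  16.8] rear edge [-41.8  35.1  12.7] F(dock) [-7.92  1.04  6.51] w mm 52.2
```

View pics/side7z.png

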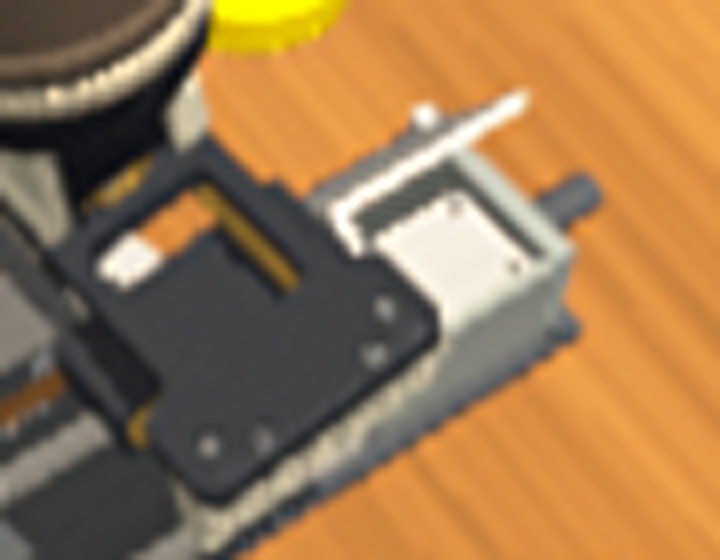

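View pics/top7z.png

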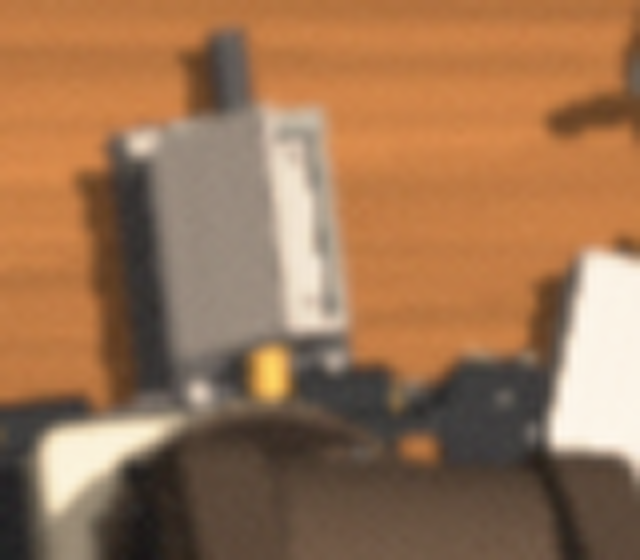

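Run:
```python
from plan import *
for p in((457,187),(532,270)):
    u=((p[0]+.5)/8-.5+330,(p[1]+.5)/8-.5+220); P=plane('side',*u,.032)*1000; print('mod front',D.inv().apply(P-O).round(1))
for p in((272,128),(312,122)):
    u=((p[0]+.5)/8-.5+360,(p[1]+.5)/8-.5+145); P=plane('top',*u,.032)*1000; print('mod front top',D.inv().apply(P-O).round(1))
for p in((443,140),(572,248)):
    u=((p[0]+.5)/8-.5+330,(p[1]+.5)/8-.5+220); P=plane('side',*u,.038)*1000; print('bay back wall outer',D.inv().apply(P-O).round(1))
# stub end by palm? predicted home pixel of stub/mod corners
for q in((65,17,32),(65,-17,32),(60,17,32),(60,-17,32)):
    W=(O+D.apply(q))/1000; print(q,((proj('side',W)-[330,220]+.5)*8-.5).round(), ((proj('top',W)-[360,145]+.5)*8-.5).round())
```

```text
mod front [64.4 17.1 32. ]
mod front [ 62.5 -15.9  32. ]
mod front top [67.6 -5.9 32. ]
mod front top [ 68.2 -18.1  32. ]
bay back wall outer [68.5 28.7 38. ]
bay back wall outer [ 72.8 -19.4  38. ]
(65, 17, 32) [[459. 186.]] [[197. 144.]]
(65, -17, 32) [[542. 268.]] [[310. 133.]]
(60, 17, 32) [[445. 194.]] [[199. 160.]]
(60, -17, 32) [[528. 277.]] [[312. 149.]]
```

```bash
python3 -m pendant '[[[1,0,0.2,0,0,0,-0.14],[2,0,0.4,0,0,0,-0.14],[2,0,0.4,0,0,0,-0.14],[2,0,0.4,0,0,0,-0.14]]]'; python3 -c "
from plan import *
from cell import get_image
state()
im=get_image('side')[:,:,::-1]
cv2.imwrite('pics/side8z.png',cv2.resize(im[220:290,330:420],None,fx=8,fy=8,interpolation=cv2.INTER_CUBIC))
"
```

```text
clock: 9.93
position: [0.546, -0.1006, 0.1883]
ee_rot: [-3.111, -0.146, -0.336]
force: [-14.0, 0.0, 10.3]
width: 0.572
t 9.93 front edge dock [-22.8  35.   16.4] rear edge [-41.3  35.   12.4] F(dock) [-13.89   1.32  10.31] w mm 52.6
```

View pics/side8z.png

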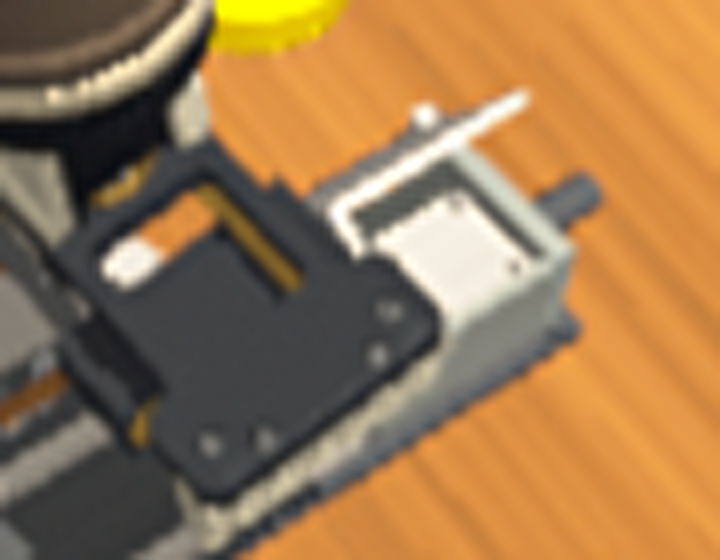

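Home: 14 N along x with no further module motion, and the front edge is at dock x ≈ -23 as given. Next I back off with the cover still held open, then lift gently.

```bash
python3 -m pendant '[[[-2,0,-0.4,0,0,0,-0.14],[-5,0,-1.1,0,0,0,-0.14],[-10,0,-2.2,0,0,0,-0.14],[-15,0,-3.3,0,0,0,-0.14],[-20,0,-4.4,0,0,0,-0.14],[-26,0,-5.8,0,0,0,-0.14],[-26,0,-5.8,0,0,0,-0.14]]]'
python3 - <<'E'
from plan import *
from cell import get_image
state(); rows(-50,13); rows(-50,70); rows(-50,130)
im=get_image('side')[:,:,::-1]
cv2.imwrite("pics/side9z.png",cv2.resize(im[190:330,250:430],None,fx=4,fy=4,interpolation=cv2.INTER_CUBIC))
E
```

```text
clock: 10.85
position: [0.5209, -0.1029, 0.1888]
ee_rot: [-3.11, -0.147, -0.343]
force: [-0.7, 0.7, 2.2]
width: 0.57
t 10.85 front edge dock [-47.2  35.1  17.2] rear edge [-65.8  35.1  13. ] F(dock) [-0.62  0.76  2.2 ] w mm 52.4
target [ 518.  -102.8  188.8] row [-2.8 -0.4 -0.6] [0.0014 0.0005 0.0001]
target [ 518.  -102.8  245.8] row [  9.6  -0.4 -56.2] [0.0014 0.0005 0.0001]
target [ 518.  -102.8  305.8] row [  22.7   -0.3 -114.8] [0.0014 0.0005 0.0001]
```

View pics/side9z.png

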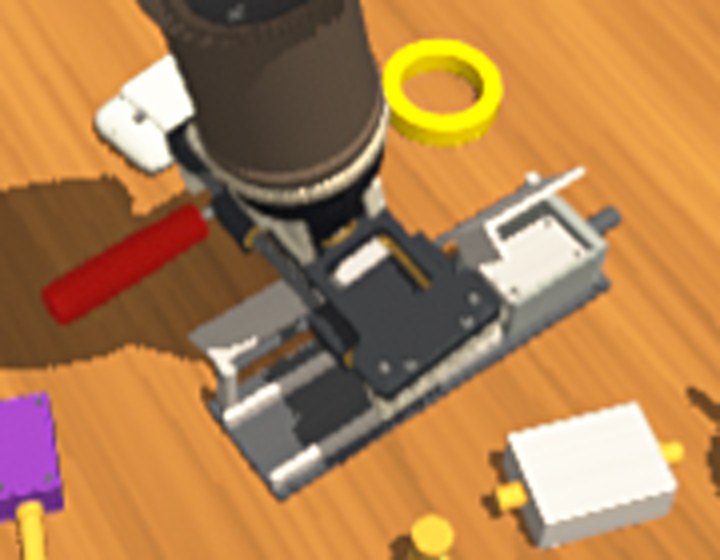

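```bash
python3 -m pendant '[[[-1.5,-0.4,-6,0,0,0,-0.14],[0,-0.4,-12,0,0,0,-0.14],[1,-0.4,-18,0,0,0,-0.14],[2.3,-0.4,-24,0,0,0,-0.14],[3.6,-0.4,-30,0,0,0,-0.14],[5,-0.4,-36,0,0,0,-0.14],[6.3,-0.4,-42,0,0,0,-0.14],[7.6,-0.4,-48,0,0,0,-0.14],[9.5,-0.4,-56,0,0,0,-0.14],[13,-0.4,-75,0,0,0,-0.14],[18,-0.4,-95,0,0,0,-0.14],[22,-0.4,-115,0,0,0,-0.14],[22,-0.4,-115,0,0,0,-0.14]]]'
python3 -m pendant '[[[-40,0,-9,0,0,0,-0.14],[-80,0,-40,0,0,0,-0.14],[-110,0,-70,0,0,0,-0.14],[-130,0,-100,0,0,0,-0.14],[-130,0,-100,0,0,0,-0.14],[-130,0,-100,0,0,0,-0.14]]]'
python3 - <<'E'
from plan import *
from cell import get_image
state()
for n in("side","top"):
    im=get_image(n)[:,:,::-1]
    cv2.imwrite(f"pics/{n}10.png",im)
    c=im[190:330,250:430] if n=='side' else im[120:280,320:500]
    cv2.imwrite(f"pics/{n}10z.png",cv2.resize(c,None,fx=4 if n=='side' else 3.3,fy=4 if n=='side' else 3.3,interpolation=cv2.INTER_CUBIC))
E
```

```text
clock: 12.52
position: [0.5185, -0.1026, 0.3075]
ee_rot: [-3.11, -0.147, -0.349]
force: [0.2, -0.6, 0.5]
width: 0.568
clock: 13.28
position: [0.3702, -0.1165, 0.3746]
ee_rot: [-3.11, -0.147, -0.344]
force: [0.3, -0.7, 0.8]
width: 0.567
t 13.28 front edge dock [-198.4   35.8  202.9] rear edge [-216.9   35.8  198.8] F(dock) [ 0.24 -0.72  0.82] w mm 52.2
```

View pics/side10z.png

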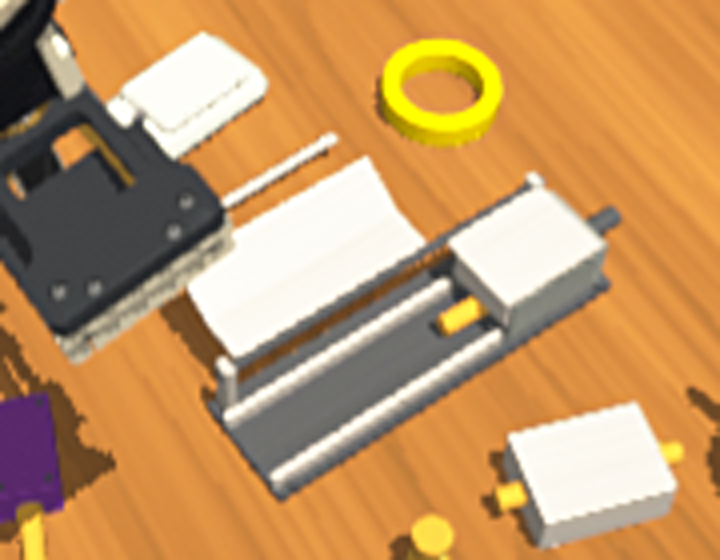

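View pics/top10z.png

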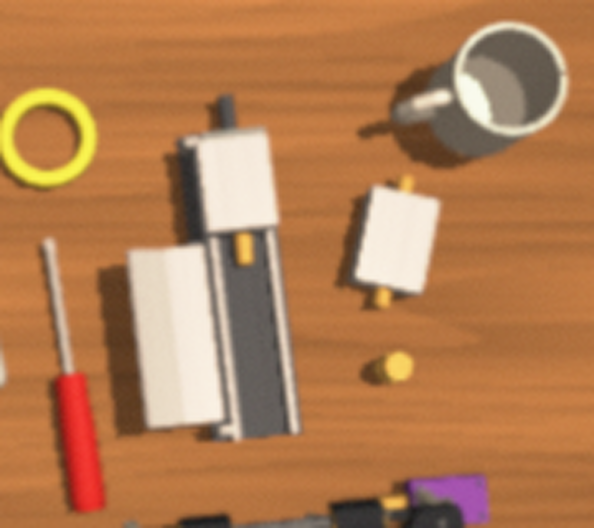

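The cover is shut, the paddle is back up and the stub sticks out below the skirt, at side zoom (460,316) and top zoom (245,250). I'll check the stub end position and compare the bystanders with the first picture.

Run:
```python
from plan import *
s=plane('side',(442+.5)/4-.5+250,(321+.5)/4-.5+190,.015)*1000
t=plane('top',(246+.5)/3.3-.5+320,(265+.5)/3.3-.5+120,.015)*1000
for p in(s,t,(s+t)/2):print('stub end dock',D.inv().apply(p-O).round(1))
a=cv2.imread('pics/top0.png');b=cv2.imread('pics/top10.png')
d=(cv2.absdiff(a,b).max(2)>45).astype('uint8')
n,_,st,c=cv2.connectedComponentsWithStats(d)
print([(x[:4].tolist(),int(x[4])) for x in st[1:] if x[4]>8])
```

```text
stub end dock [-20.6   3.3  15. ]
stub end dock [-25.5   1.3  15. ]
stub end dock [-23.1   2.3  15. ]
[([385, 190, 19, 42], 476), ([270, 269, 230, 131], 16408), ([500, 345, 83, 55], 2473), ([612, 381, 28, 19], 449)]
```

```bash
python3 -c "
from cell import arm
print(arm.sign_off())"
```

```text
the job is handed in; nothing more can be done
None
```

The filter module is home in the dock with the cover shut behind it, and I handed the job in at about 13.4 s. One fingertip held the cover open on the paddle with 2–4 N while the other pushed the stub about 78 mm along the channel. I then backed off with the cover still held open and lifted away.

**Module home:** In the last push the force along the channel rose to 14 N, while the fingertip moved only 0.4 mm for 2 mm commanded and the module did not visibly move. The fingertip's front edge read dock x = -22.8 mm. Afterwards the stub end measured -23.1 mm on average against the -23 mm expected. The two cameras disagreed there, at -20.6 mm (side) and -25.5 mm (top). That is in line with their earlier disagreement on the dock.

**Cover and surroundings:** The last pictures show the cover flat, the paddle back up and the stub showing below the skirt. Comparing the first and last top views, only the module and the arm with its shadow changed. The arm hid part of the view near the purple decoys, so I could not fully check those.

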